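# Slide a conduit clip into a strut rail and snap the conduit in

## Task

Finish the conduit run on the plywood panel: slide the loose red clip into the open end of the empty rail, its foot under the rail's lips, and along until it stands opposite the clip already fitted in the other rail. Then lay the grey conduit across both clips, about evenly between the rails so that an end sticks out past each clip, and press it down until it is snapped fully home in both. Leave the things lying around the panel where they are.

Things in the scene. Friction and masses are not known exactly. Their poses are not given: they have to be found in the camera images.
- panel: Plywood board fixed on the bench, 210 x 244 x 15 mm thick, with two bare-metal C-section strut rails along its y, at x = -65 mm (the empty rail) and x = +65 mm (with the fixed clip). Origin: centre of its underside. Each rail is 41 mm wide, 21 mm high (top 36 mm above the bench), 220 mm long (y -110 to +110 mm), closed by a grey cap at -y and open at the +y end.
- empty_rail_mouth (a point): Centre of the slot of the empty rail at its open end, at the rail's top (36 mm above the bench); axes as the panel's, the clip enters along -y. The slot is 22 mm wide; the lips beside it are turned down 6 mm (30 to 36 mm above the bench). Inside, the rail is 36 mm wide, its floor 17.5 mm above the bench.
- fixed_clip: Red plastic conduit clip already fitted in the other rail; cannot move. Same shape and axes as the loose clip: x across the rail (along the conduit to be laid), y along the rail. Origin: centre of the underside of its foot, 21 mm above the bench.
- fixed_clip_seat (a point): Where the conduit's axis lies when it is fully home in the fixed clip: 42 mm above the clip's origin (63 mm above the bench).
- loose_clip: Red plastic conduit clip, 34 x 29 x 61 mm, 38 g, standing on its foot; the same both ways round. Origin: centre of the foot's underside; x along the conduit to come, y along the rail. Foot 30 (x) x 24 (y) mm, height 0-5 mm; neck 15 x 20, 5-15 mm; shoulder 34 x 26, 15-18 mm; block 20 (x) x 26 (y), 18-32 mm, to be gripped across its 20 mm; above it two springy arms, 17 mm wide in x.
- loose_clip_seat (a point): Where the conduit's axis lies when fully home in the loose clip: 42 mm above the clip's origin. In the rail the foot runs under the lips and the shoulder rests on them: origin 15 mm below the rail's top, 4 mm play upwards. The arms flare out to 61 mm above the origin; the 17 mm throat between them (49 mm up) springs open for the conduit.
- conduit: Straight grey plastic tube, 20 mm diameter, 220 mm long, 70 g, lying on the bench. Origin: its middle, on the axis; x along the tube. It takes about 4 N on each clip to snap it in.
- tape_black: Roll of black tape lying flat, 70 mm across, 18 mm high; origin under its centre. To be left alone.
- padlock: Small brass padlock lying flat, 62 x 40 x 17 mm; origin under its centre. To be left alone.
- tape_measure: Teal tape measure standing upright, 36 x 82 x 65 mm; origin under its centre. To be left alone.
Things that resemble listed ones, but are neither listed nor needed, are in the scene too. What is shaped like the loose_clip but black is not meant.

How it is judged:
By the outcome, as a careful person would: the job done as asked, in the order asked, and still so for the second after the job is handed in, with the robot touching nothing.
It also fails if it takes over 56 s, if anything falls off the work surface, if the arm or the gripper's body presses on something with over 40 N, if the wrist force passes 120 N, or if a joint passes its speed limit or range.

## Robot

A 6-joint arm with a two-finger parallel gripper is mounted at the origin on a cart in front of the work surface, level with it; the furniture and walls round the work are solid. World frame = base frame: x ahead of the robot, y to its left, z up, the work surface at z = 0. Lengths are in m, angles in rad, forces in N, time in s.
With the tool pointing down it reaches from about 0.4 to 0.825 m from the base axis. Payload 7 kg.
Tool frame: the origin (TCP) lies on the centre line of the jaws, within the pads' length; the fingertips stand 22 mm ahead of it and the grasp point (between the pads) lies 3 mm ahead of it; z points along the fingers, y is the direction in which the jaws open and shut (so a half turn about z gives the same grasp; the last joint's range is limited). The gripper opens to 88 mm and grips with 3 to 60 N. Pads are 19 mm wide; open, the fingers measure 130 mm over their backs; the gripper's body (78 mm by 193 mm) begins 47 mm behind the grasp point.
Start: joints at [1.554, 0.359, 0.012, 0, -1.224, -0.288], TCP at [0.203, 0.644, 0.249] pointing down, gripper open.
Joint ranges: [-3.07, 3.07], [-1.43, 2.12], [-1.02, 1.25], [-3.03, 1.67], [-3.05, -0], [-3.03, 3.03]. Speed limits (rad/s): [2.39, 2.39, 3.01, 3.14, 3.14, 3.14].

## Interface

Orientations are given as [roll, pitch, yaw] about the fixed x, y, z axes, in that order (R = Rz(yaw) Ry(pitch) Rx(roll)).
In Python, from station import arm gives the robot as it stands. The module is installed in compiled form; this text tells all that it offers.
- The arm moves only by the tool arm_command, never from a script. Its argument "motion" is a list of rows, each a list of 3 entries, a list of its own where there are three numbers: the shift along the tool's x, y, z in mm, then the turn, a rotation vector about the tool's x, y, z in degrees, then the opening, from 0 (shut) to 1 (fully open). In form: [[[tx, ty, tz], [wx, wy, wz], grip], ...]. A call has 1 to 20 rows; each row shifts and turns the commanded pose from where the row before left it, along the tool's axes as they then stand; what a row does not reach is not made up. A row lasts 1/12 s, in which the tool goes at most 41.7 mm and 7.16 degrees, less where a joint would pass 70% of its speed; a pose out of reach is approached as far as the arm can. A call is refused whole if a number of a shift passes 41.7 or a number of a turn 7.16, either way. A call with a gripper value outside its range is refused whole. The fingers move at their own pace and stop on an object; "newtons" is the grip in N (left out, the last holds). Time passes only in rows, so rows that do not move let the fingers close. It gives the time, the measured TCP pose, the force and the opening at its end, in the units of the state.
- arm.get_state(): the state, without advancing time (a new reading comes with each control period).
- arm.grab_frame(name): name is "scene" or "top" or "wrist"; returns the picture (420x560x3 uint8, red, green, blue); there is no depth.
- arm.camera_info(name): a dict with "fov_y" (degrees; the focal length in pixels is half the picture's height over the tangent of half this angle, whatever the lens; pixels are square), "cx", "cy" (the principal point, pixels), "view" (4x4, takes a point from world to camera coordinates); the wrist camera has in their place "tool_from_camera" (4x4, takes a point from camera to tool coordinates, whose origin is the TCP and whose axes are the flange's). Camera axes: x right, y down, z forward; pixel columns grow to the right and rows downward; lengths in m; the calibration is good to about 2 mm. A picture is of the moment at which its call begins: read the wrist's pose just before it. camera_info takes no time and is no camera call.
- arm.job_done(): hands the job in, once; it reports no verdict.
The state is a dict: "t": time; "q": joint angles; "qd": joint speeds; "joint_efforts": joint torques, N m; "eef_pos": TCP position; "ee_rot": TCP orientation; "force": force on the tool from outside, world axes, zero at the start; "moment": the same for the moment, N m; "width": finger opening in m.
Only numpy, scipy, OpenCV 4.12 (cv2) and the standard library are available. Lean on these libraries where they do the work, as an engineer would, in place of code of your own. Each camera call takes 0.05 s, during which the arm holds its last target. There are 200 camera calls.

## Working session

There is one attempt and no reset: what is moved stays moved. The work goes in short steps, Python scripts to look and compute and a tool call to move; the robot and the scene stay as the last step left them, time stands still between calls to the robot, and variables do not carry over. Pictures are saved under pics/ and viewed, on a budget of 10 in all, crops included, one or two more only if the job needs it, and the job is handed in when it is done.

Besides the shell and the picture viewer there is one more tool, called after "Emit:" as name(argument=value, ...), one argument or row to a line, values as JSON. arm_command: Moves the arm, as the interface text tells. Its arguments: {"type":"object","properties":{"motion":{"type":"array","items":{"type":"array"}},"newtons":{"type":"number"}},"required":["motion"]}

```bash
mkdir -p pics; python3 - <<'E'
from station import arm
import cv2,numpy as np
np.set_printoptions(precision=4,suppress=True)
s=arm.get_state();print(s)
for n in("scene","top","wrist"):
    print(n,arm.camera_info(n))
    cv2.imwrite(f"pics/{n}0.png",arm.grab_frame(n)[:,:,::-1])
E
```

```text
{'t': 0.0, 'q': array([ 1.5541,  0.3594,  0.0111, -0.0003, -1.2241, -0.2881]), 'qd': array([ 0.0007, -0.0002, -0.0007, -0.0008, -0.0001, -0.0008]), 'joint_efforts': array([  0.0019, -58.2718,  29.3037,   6.9967,   0.0068,  -0.0002]), 'eef_pos': array([0.2025, 0.6434, 0.2477]), 'ee_rot': array([ 3.14  , -0.0002, -0.3049]), 'force': array([0.1513, 0.962 , 0.2167]), 'moment': array([-0.0048, -0.0276, -0.0153]), 'width': 0.08771800230108036}
scene {'fov_y': 51.8940920665312, 'cx': 277.56463367306685, 'cy': 210.72752357606035, 'view': array([[ 0.79  , -0.6128, -0.02  , -0.285 ],
       [-0.3938, -0.4821, -0.7826,  0.3472],
       [ 0.47  ,  0.6261, -0.6222,  0.6334],
       [ 0.    ,  0.    ,  0.    ,  1.    ]])}
top {'fov_y': 46.81780810102619, 'cx': 284.5843004916121, 'cy': 213.1196316165615, 'view': array([[-0.0262, -0.9996,  0.0055,  0.1748],
       [-0.9949,  0.0256, -0.0971,  0.5133],
       [ 0.0969, -0.008 , -0.9953,  1.2765],
       [ 0.    ,  0.    ,  0.    ,  1.    ]])}
wrist {'fov_y': 60.66841143995007, 'cx': 278.9768386570824, 'cy': 206.78371664170555, 'tool_from_camera': array([[ 0.0007, -0.9528, -0.3036,  0.0833],
       [ 1.    ,  0.0004,  0.0009, -0.0005],
       [-0.0007, -0.3036,  0.9528, -0.1352],
       [ 0.    ,  0.    ,  0.    ,  1.    ]])}
```

View pics/top0.png

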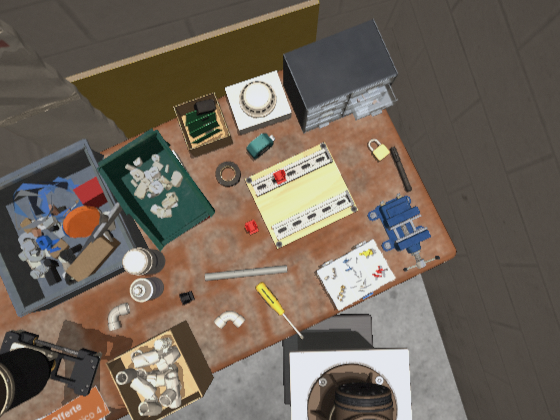

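View pics/scene0.png

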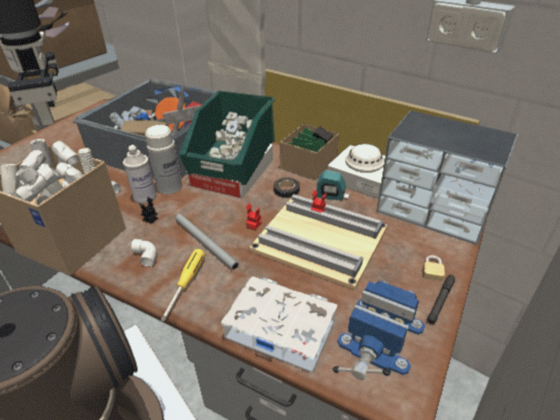

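```bash
cat > h.py <<'E'
from station import arm
import cv2,numpy as np
from scipy.spatial.transform import Rotation as R
np.set_printoptions(precision=4,suppress=True)
def cam(n,s=None):
    """K params and world_from_camera"""
    c=arm.camera_info(n); f=210/np.tan(np.radians(c["fov_y"]/2))
    if n=="wrist":
        s=s or arm.get_state(); T=np.eye(4); T[:3,:3]=R.from_euler("xyz",s["ee_rot"]).as_matrix(); T[:3,3]=s["eef_pos"]
        W=T@c["tool_from_camera"]
    else: W=np.linalg.inv(c["view"])
    return f,c["cx"],c["cy"],W
def ray(C,p):
    f,cx,cy,W=C; d=W[:3,:3]@[(p[0]-cx)/f,(p[1]-cy)/f,1]; return W[:3,3],d/np.linalg.norm(d)
def onz(C,p,z):
    o,d=ray(C,p); return o+d*(z-o[2])/d[2]
def proj(C,P):
    f,cx,cy,W=C; q=np.linalg.inv(W)@np.append(P,1); return np.array([cx+f*q[0]/q[2],cy+f*q[1]/q[2]])
def meet(r):
    A=sum(np.eye(3)-np.outer(d,d) for o,d in r); b=sum((np.eye(3)-np.outer(d,d))@o for o,d in r); return np.linalg.solve(A,b)
def snap(n,name):
    s=arm.get_state(); im=arm.grab_frame(n)[:,:,::-1].copy(); cv2.imwrite(f"pics/{name}.png",im); return im,cam(n,s),s
def go(P,yaw=None):
    """tool-axis shift (mm) and yaw turn (deg about tool z) from measured pose to world P"""
    s=arm.get_state(); M=R.from_euler("xyz",s["ee_rot"]); d=M.inv().apply(np.array(P)-s["eef_pos"])*1000
    w=(M.inv()*R.from_euler("xyz",[np.pi,0,s["ee_rot"][2] if yaw is None else yaw])).as_rotvec(degrees=True)
    print("shift",d.round(1),"turn",w.round(2)); return d,w
E
python3 - <<'E'
from h import *
C=cam("top")
for n,p,z in [("fixed",(281,176),.06),("loose",(251,227),.04),("c0",(206,277),.01),("c1",(287,268),.01),("pA",(321,146),.015),("pB",(355,211),.015),("pC",(279,246),.015),("pD",(247,180),.015),("tape",(228,173),.018),("padlock",(379,150),.01),("measure",(260,145),.03)]:
    print(n,onz(C,p,z))
go((.60,.15,.30),-.3)
E
```

```text
fixed [0.6125 0.1686 0.06  ]
loose [0.4816 0.2512 0.04  ]
c0 [0.3529 0.376  0.01  ]
c1 [0.3711 0.1587 0.01  ]
pA [0.7008 0.0568 0.015 ]
pB [ 0.5195 -0.0292  0.015 ]
pC [0.4304 0.1787 0.015 ]
pD [0.6117 0.2611 0.015 ]
tape [0.6317 0.3121 0.018 ]
padlock [ 0.6868 -0.1028  0.01  ]
measure [0.7041 0.2231 0.03  ]
shift [527.3 351.5 -51.6] turn [ 0.07 -0.01 -0.28]
```

Emit:
arm_command(
  motion=[
    [[0,0,-35],[0,0,0],1],
    [[0,0,-35],[0,0,0],1],
    [[30,24,-10],[0,0,0],1],
    [[30,24,0],[0,0,0],1],
    [[30,24,0],[0,0,0],1],
    [[30,24,0],[0,0,0],1],
    [[30,24,0],[0,0,0],1],
    [[30,24,0],[0,0,0],1],
    [[30,24,0],[0,0,0],1],
    [[30,24,0],[0,0,0],1],
    [[30,24,0],[0,0,0],1],
    [[30,24,0],[0,0,0],1],
    [[30,24,0],[0,0,0],1],
    [[30,24,0],[0,0,0],1],
    [[30,24,0],[0,0,0],1],
    [[30,24,0],[0,0,0],1],
    [[30,24,0],[0,0,0],1],
    [[30,24,0],[0,0,0],1],
    [[30,24,0],[0,0,0],1],
  ],
)

```text
t: 1.73
eef_pos: [0.5672, 0.0998, 0.3285]
ee_rot: [-3.141, 0.0, -0.305]
force: [1.4, 0.7, -0.2]
width: 0.0873
```

Emit:
arm_command(
  motion=[
    [[0,0,6],[0,0,6.9],1],
    [[0,0,6],[0,0,6.9],1],
    [[0,0,6],[0,0,6.9],1],
    [[0,0,6],[0,0,6.9],1],
    [[0,0,3],[0,0,6.9],1],
    [[0,0,0],[0,0,6.9],1],
    [[0,0,0],[0,0,6.6],1],
    [[0,0,0],[0,0,0],1],
    [[0,0,0],[0,0,0],1],
    [[0,0,0],[0,0,0],1],
  ],
)

```text
t: 2.57
eef_pos: [0.5666, 0.1016, 0.3015]
ee_rot: [3.141, 0.0, -1.139]
force: [0.0, -0.2, 0.3]
width: 0.0878
```

```bash
python3 - <<'E'
from h import *
im,C,s=snap("wrist","w1"); print(s["t"],s["eef_pos"],s["ee_rot"],s["force"],np.abs(s["qd"]).max())
E
```

```text
2.5667 [0.5666 0.1016 0.3015] [ 3.1415  0.     -1.1387] [ 0.0105 -0.1968  0.3415] 0.01088510637243602
```

View pics/w1.png

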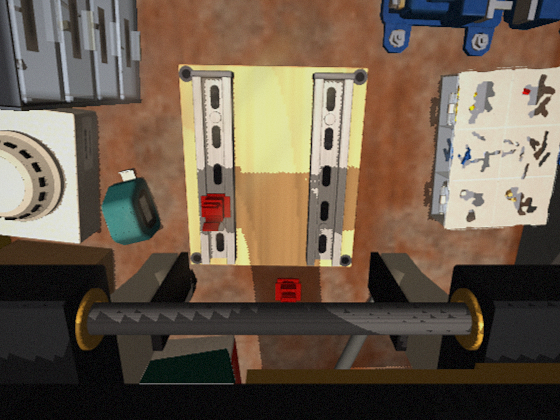

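```bash
python3 - <<'E'
from h import *
im=cv2.imread("pics/w1.png"); C=cam("wrist")
h=cv2.cvtColor(im,cv2.COLOR_BGR2HSV)
m=(((h[...,0]<6)|(h[...,0]>174))&(h[...,1]>190)&(h[...,2]>60)).astype(np.uint8)
n,l,st,ce=cv2.connectedComponentsWithStats(m)
for i in range(1,n):
    if st[i,4]>100: print(st[i],ce[i])
for p in [(180,66),(367,67),(356,266),(192,266)]: print(p,onz(C,p,.015))
a=cv2.resize(im[180:310,150:370],None,fx=3.6,fy=3.6,interpolation=cv2.INTER_CUBIC)
cv2.imwrite("pics/w1c.png",a)
E
```

```text
[201 194  29  28 649] [214.5747 206.2974]
[275 278  27  25 573] [287.5794 289.9319]
(180, 66) [0.7119 0.047  0.015 ]
(367, 67) [ 0.5253 -0.038   0.015 ]
(356, 266) [0.4206 0.1801 0.015 ]
(192, 266) [0.6145 0.2695 0.015 ]
```

View pics/w1c.png

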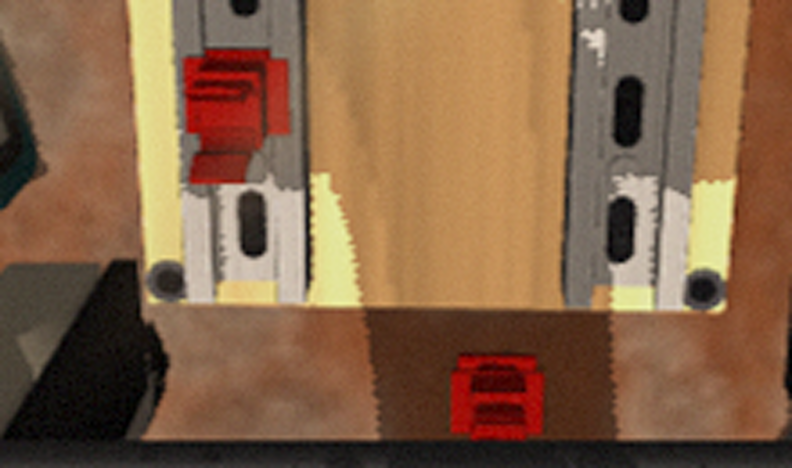

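Emit:
arm_command(
  motion=[
    [[-33,4,24],[0,0,0],1],
    [[-33,4,24],[0,0,0],1],
    [[-33,4,24],[0,0,0],1],
    [[-33,4,24],[0,0,0],1],
    [[0,0,0],[0,0,0],1],
    [[0,0,0],[0,0,0],1],
    [[0,0,0],[0,0,0],1],
  ],
)

```text
t: 3.2
eef_pos: [0.4976, 0.2154, 0.2061]
ee_rot: [-3.141, -0.0, -1.14]
force: [0.6, 0.6, -0.3]
width: 0.0875
```

```bash
python3 - <<'E'
from h import *
im=cv2.imread("pics/w1.png")
im,C,s=snap("wrist","w2"); print(s["t"],s["eef_pos"],s["ee_rot"],np.abs(s["qd"]).max())
a=cv2.resize(im[0:300,130:430],None,fx=2,fy=2,interpolation=cv2.INTER_CUBIC)
cv2.imwrite("pics/w2c.png",a)
E
```

```text
3.2 [0.4976 0.2154 0.2061] [-3.141  -0.0003 -1.14  ] 0.02510854245892716
```

View pics/w2c.png

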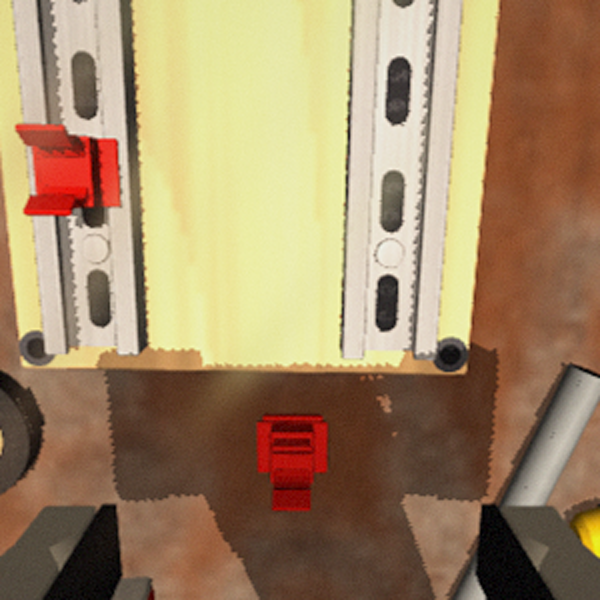

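```bash
python3 - <<'E'
from h import *
s=arm.get_state(); C=cam("wrist",s); pix=lambda x,y:(130+x/2-.25,y/2-.25)
px=np.array([np.cos(.4295),np.sin(.4295)]); py=np.array([-px[1],px[0]]); O=np.array([.5681,.1147])
def pan(n,x,y,z):
    P=onz(C,pix(x,y),z); d=P[:2]-O; print(n,P,"panel mm",d@px*1e3,d@py*1e3)
for n,x,y,z in [("sh BL",258,473,.018),("sh BR",328,473,.018),("sh TL",258,418,.018),("sh TR",326,418,.018),
 ("fix TR",119,139,.039),("fix BR",121,207,.039),
 ("E rail L mouth",343,358,.036),("E rail R mouth",438,358,.036),("E rail L top",354,5,.036),("E rail R top",464,5,.036),
 ("F rail L mouth",43,353,.036),("F rail R mouth",141,353,.036),("F R top",122,5,.036),
 ("pan BL",21,368,.015),("pan BR",467,374,.015),("pan TR",499,5,.015),
 ("screw L",38,346,.017),("screw R",451,354,.017),("tube",570,366,.02),("tubeR",602,376,.01)]: pan(n,x,y,z)
E
python3 - <<'E'
import sys; sys.path.insert(0,'.')
from h import *
import os; os.chdir('.')
im=cv2.imread("pics/w2.png"); C=cam("wrist"); h=cv2.cvtColor(im,cv2.COLOR_BGR2HSV)
m=(((h[...,0]<6)|(h[...,0]>174))&(h[...,1]>190)&(h[...,2]>60)).astype(np.uint8)
n,l,st,ce=cv2.connectedComponentsWithStats(m)
for i in range(1,n):
    if st[i,4]>100:
        print(st[i],ce[i]); x,y,w,hh=st[i,:4]
        print([ (r,int(np.where(m[r,x:x+w])[0].min()+x),int(np.where(m[r,x:x+w])[0].max()+x)) for r in range(y,y+hh,3)])
# tube from top + scene
im=cv2.imread("pics/top0.png"); g=cv2.cvtColor(im,cv2.COLOR_BGR2HSV)
m=((g[...,1]<60)&(g[...,2]>95)).astype(np.uint8); m[:255]=0;m[290:]=0;m[:,:195]=0;m[:,300:]=0
n,l,st,ce=cv2.connectedComponentsWithStats(m); i=1+st[1:,4].argmax(); print(st[i],ce[i])
r=cv2.minAreaRect(np.argwhere(l==i)[:,::-1].astype(np.float32)); print(r)
T=cam("top"); b=cv2.boxPoints(r); print([onz(T,p,.012) for p in b])
print(onz(T,r[0],.012))
E
```

```text
sh BL [0.4957 0.2694 0.018 ] panel mm -1.4435769809727415 170.7858520211085
sh BR [0.4648 0.2552 0.018 ] panel mm -35.45434879642785 170.74875598471465
sh TL [0.5069 0.2436 0.018 ] panel mm -1.9071773676820187 142.6915221084142
sh TR [0.4777 0.2302 0.018 ] panel mm -34.13920312366809 142.65976415760258
fix TR [0.6049 0.1538 0.039 ] panel mm 49.753631446930676 20.23322409477465
fix BR [0.5952 0.1777 0.039 ] panel mm 50.882845553088664 46.01666262140193
E rail L mouth [0.4858 0.1972 0.036 ] panel mm -40.50631272630018 109.31718569194867
E rail R mouth [0.4481 0.1799 0.036 ] panel mm -81.91373713018072 109.28091248489964
E rail L top [0.5413 0.0723 0.036 ] panel mm -42.01264286716018 -27.391673751470194
E rail R top [0.5035 0.055  0.036 ] panel mm -83.60541556809727 -27.405512181183983
F rail L mouth [0.6054 0.2497 0.036 ] panel mm 90.10419668904059 107.20316015850412
F rail R mouth [0.5666 0.2319 0.036 ] panel mm 47.437320698282974 107.16616132811612
F R top [0.6211 0.1089 0.036 ] panel mm 45.755401568032795 -27.362472237958094
pan BL [0.6174 0.2684 0.015 ] panel mm 108.84276451143789 
[... 985 characters left out ...]
), (243, 267, 284), (246, 266, 284), (249, 266, 284), (252, 266, 284), (255, 267, 284)]
[206 335  15  48 310] [212.7323 359.6129]
[(335, 206, 212), (338, 206, 212), (341, 207, 213), (344, 208, 213), (347, 208, 214), (350, 208, 214), (353, 209, 215), (356, 209, 215), (359, 206, 216), (362, 207, 217), (365, 210, 217), (368, 208, 217), (371, 209, 218), (374, 211, 218), (377, 213, 219), (380, 214, 220)]
[205 265  82  16 615] [245.9057 272.4504]
((245.4901123046875, 272.4009704589844), (7.6617865562438965, 82.09056854248047), 84.2894058227539)
[array([0.3645, 0.3802, 0.012 ]), array([0.3805, 0.1613, 0.012 ]), array([0.3602, 0.1598, 0.012 ]), array([0.3443, 0.3784, 0.012 ])]
[0.3623 0.27   0.012 ]
```

Emit:
arm_command(
  motion=[
    [[-18.5,-1.6,20],[0,0,0.73],1],
    [[-18.4,-1.6,30],[0,0,0],1],
    [[0,0,38],[0,0,0],1],
    [[0,0,30],[0,0,0],1],
    [[0,0,20],[0,0,0],0.6],
    [[0,0,10],[0,0,0],0.6],
    [[0,0,5.6],[0,0,0],0.6],
    [[0,0,0],[0,0,0],0.6],
    [[0,0,0],[0,0,0],0.6],
  ],
)

```text
t: 4.0
eef_pos: [0.4861, 0.2503, 0.0532]
ee_rot: [-3.14, 0.0, -1.156]
force: [0.8, -0.5, -0.1]
width: 0.0598
```

```bash
python3 - <<'E'
from h import *
im,C,s=snap("wrist","w3"); print(s["t"],s["eef_pos"],s["ee_rot"],s["width"])
go((.4856,.2504,.0425),-1.1528)
E
```

```text
4.0 [0.4861 0.2503 0.0532] [-3.1398  0.0005 -1.1556] 0.059798829044357765
shift [-0.1  0.6 11. ] turn [-0.14  0.04 -0.15]
```

View pics/w3.png

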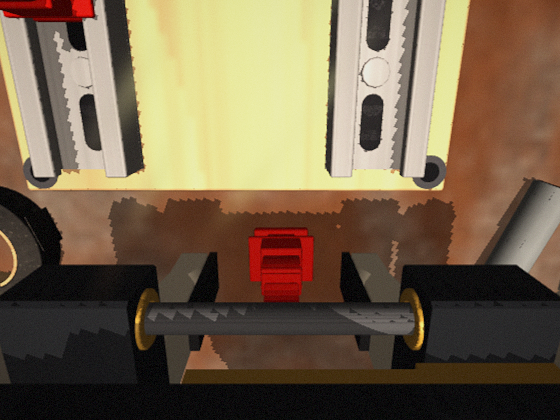

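Emit:
arm_command(
  motion=[
    [[0,0.6,5.5],[0,0,0],0.6],
    [[0,0,5],[0,0,0],0.6],
    [[0,0,0],[0,0,0],0.6],
    [[0,0,0],[0,0,0],0],
    [[0,0,0],[0,0,0],0],
    [[0,0,0],[0,0,0],0],
    [[0,0,0],[0,0,0],0],
    [[0,0,0],[0,0,0],0],
    [[0,0,0],[0,0,0],0],
    [[0,0,0],[0,0,0],0],
  ],
  newtons=25,
)

```text
t: 4.88
eef_pos: [0.4846, 0.2499, 0.0415]
ee_rot: [-3.141, 0.0, -1.155]
force: [-1.1, 0.4, 1.0]
width: 0.02
```

Emit:
arm_command(
  motion=[
    [[0,0,-11.5],[0,0,0],0],
    [[0,0,-11.5],[0,0,0],0],
    [[0,20.5,0],[0,0,0],0],
    [[0,20.5,0],[0,0,0],0],
    [[0,0,0],[0,0,0],0],
    [[0,0,0],[0,0,0],0],
    [[0,0,0],[0,0,0],0],
    [[0,0,0],[0,0,0],0],
  ],
)

```text
t: 5.55
eef_pos: [0.4476, 0.2337, 0.0646]
ee_rot: [-3.141, 0.0, -1.155]
force: [-0.3, -0.7, -0.2]
width: 0.0198
```

```bash
python3 - <<'E'
from h import *
im,C,s=snap("wrist","w4"); print(s["t"],s["eef_pos"],s["ee_rot"],s["width"],s["force"])
go((.46695-.0489*.4059,.18855+.0489*.9139,.064),-1.1528)
a=cv2.resize(im[0:310,150:450],None,fx=2,fy=2,interpolation=cv2.INTER_CUBIC)[:600]
cv2.imwrite("pics/w4c.png",a)
E
```

```text
5.55 [0.4476 0.2337 0.0646] [-3.141   0.0001 -1.1551] 0.019771107976429572 [-0.328  -0.7426 -0.1809]
shift [0.2 0.6 0.4] turn [-0.02  0.   -0.14]
```

View pics/w4c.png

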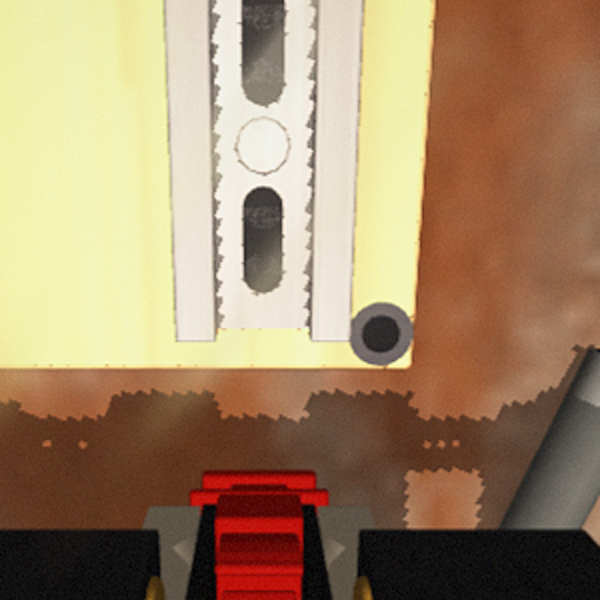

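Emit:
arm_command(
  motion=[
    [[12,1.1,0.3],[0,0,0],0],
    [[12,0,0],[0,0,0],0],
    [[10,0,0],[0,0,0],0],
    [[8,0,0],[0,0,0],0],
    [[8,0,0],[0,0,0],0],
    [[8,0,0],[0,0,0],0],
    [[8,0,0],[0,0,0],0],
    [[0,0,0],[0,0,0],0],
    [[0,0,0],[0,0,0],0],
  ],
)

```text
t: 6.35
eef_pos: [0.4729, 0.1719, 0.0642]
ee_rot: [-3.141, 0.0, -1.156]
force: [0.2, 0.0, -0.4]
width: 0.0201
```

Emit:
arm_command(
  motion=[
    [[10,0,0],[0,0,0],0],
    [[12,0,0],[0,0,0],0],
    [[12,0,0],[0,0,0],0],
    [[12,0,0],[0,0,0],0],
    [[8,0,0],[0,0,0],0],
    [[2.9,0,0],[0,0,0],0],
    [[0,0,0],[0,0,0],0],
    [[0,0,0],[0,0,0],0],
    [[0,0,0],[0,0,0],0],
  ],
)

```text
t: 7.1
eef_pos: [0.4956, 0.1205, 0.0642]
ee_rot: [-3.142, 0.0, -1.155]
force: [0.3, -0.2, -0.7]
width: 0.0194
```

```bash
python3 - <<'E'
from h import *
im,C,s=snap("wrist","w5"); print(s["t"],s["eef_pos"],s["ee_rot"],s["width"],s["force"])
go((.4972,.1205,.064),-1.1528)
E
```

```text
7.1 [0.4956 0.1205 0.0642] [-3.1415  0.     -1.1553] 0.019411741411594838 [ 0.2775 -0.2156 -0.6661]
shift [ 0.8 -1.4  0.2] turn [-0.    0.   -0.13]
```

View pics/w5.png

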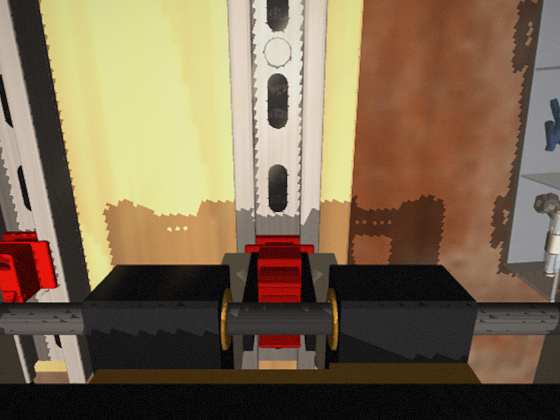

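Emit:
arm_command(
  motion=[
    [[0,0,1.8],[0,0,0],0],
    [[0,0,0],[0,0,0],0],
    [[0,0,0],[0,0,0],0.6],
    [[0,0,0],[0,0,0],0.6],
    [[0,0,0],[0,0,0],0.6],
    [[0,0,-10],[0,0,0],0.6],
    [[0,0,-25],[0,0,0],0.6],
    [[0,0,-35],[0,0,0],1],
    [[13,-22,-30],[0,0,0],1],
    [[13,-22,-30],[0,0,0],1],
    [[13,-22,-10],[0,0,0],1],
    [[0,0,0],[0,0,0],1],
    [[0,0,0],[0,0,0],1],
    [[0,0,0],[0,0,0],1],
  ],
)

```text
t: 8.32
eef_pos: [0.5709, 0.111, 0.2021]
ee_rot: [3.14, 0.0, -1.156]
force: [-0.0, -0.8, 0.2]
width: 0.0869
```

```bash
python3 - <<'E'
from h import *
im,C,s=snap("wrist","w6"); print(s["t"],s["eef_pos"],s["ee_rot"],s["width"],s["force"])
a=cv2.resize(im[130:310,150:410],None,fx=3,fy=3,interpolation=cv2.INTER_CUBIC)[:600]
cv2.imwrite("pics/w6c.png",a)
E
```

```text
8.3167 [0.5709 0.111  0.2021] [ 3.1404  0.0004 -1.156 ] 0.08688595376097902 [-0.001  -0.7509  0.2302]
```

View pics/w6c.png

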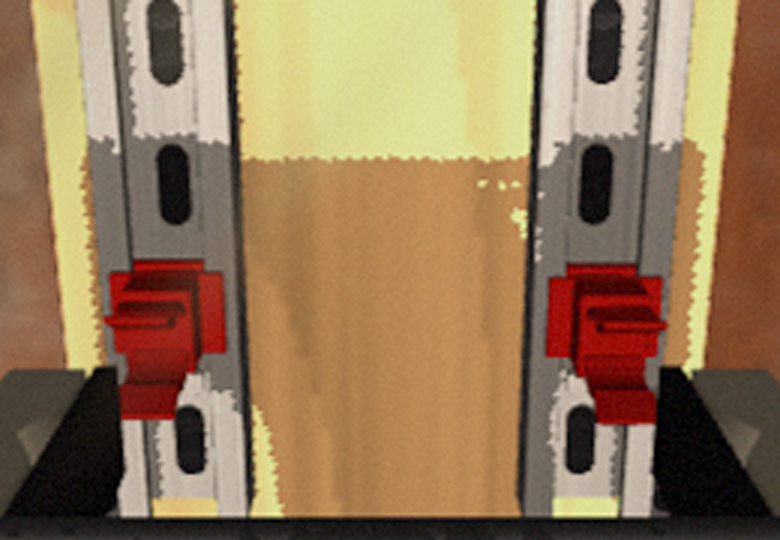

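Emit:
arm_command(
  motion=[
    [[-27.4,20.1,0],[0,0,0],1],
    [[-27.4,20.1,0],[0,0,0],1],
    [[-27.4,20.1,0],[0,0,0],1],
    [[-27.4,20.1,0],[0,0,0],1],
    [[-27.4,20.1,0],[0,0,0],1],
    [[-27.4,20.1,0],[0,0,0],1],
    [[-27.4,20.1,0],[0,0,0],1],
    [[0,0,0],[0,0,6.5],1],
    [[0,0,0],[0,0,6.5],1],
    [[0,0,0],[0,0,6.5],1],
    [[0,0,0],[0,0,0],1],
    [[0,0,0],[0,0,0],1],
    [[0,0,0],[0,0,0],1],
  ],
)

```text
t: 9.45
eef_pos: [0.3652, 0.2296, 0.2021]
ee_rot: [3.141, -0.0, -1.492]
force: [0.0, 0.3, -0.1]
width: 0.0874
```

```bash
python3 - <<'E'
from h import *
s6=dict(eef_pos=np.array([.5709,.111,.2021]),ee_rot=np.array([3.1404,.0004,-1.156])); C6=cam("wrist",s6)
q=lambda x,y:(150+x/3-.33,130+y/3-.33)
a=onz(C6,q(224,354),.039);b=onz(C6,q(547,358),.039); print("clip edges",a,b,np.linalg.norm(a-b),"ang",np.arctan2(*(a-b)[1::-1]))
py=np.array([-np.sin(.416),np.cos(.416),0]); print("mid",(a+b)/2-.013*py)
im,C,s=snap("wrist","w7"); print(s["t"],s["eef_pos"],s["ee_rot"],s["width"],s["force"])
E
```

```text
clip edges [0.5958 0.1781 0.039 ] [0.5061 0.14   0.039 ] 0.0975195293681302 ang 0.4015246977732276
mid [0.5562 0.1472 0.039 ]
9.45 [0.3652 0.2296 0.2021] [ 3.1412 -0.0004 -1.4918] 0.08735854609896092 [ 0.0349  0.3171 -0.0552]
```

View pics/w7.png

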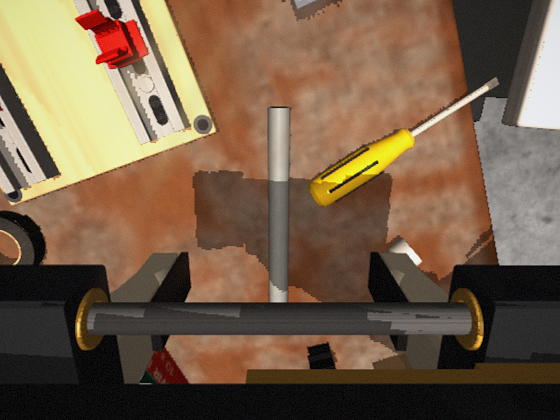

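Emit:
arm_command(
  motion=[
    [[-19.5,0,20],[0,0,0],0.6],
    [[-19.5,0,35],[0,0,0],0.6],
    [[0,0,38],[0,0,0],0.6],
    [[0,0,35],[0,0,0],0.6],
    [[0,0,20],[0,0,0],0.6],
    [[0,0,10],[0,0,0],0.6],
    [[0,0,0],[0,0,0],0.6],
    [[0,0,0],[0,0,0],0.6],
  ],
)

```text
t: 10.17
eef_pos: [0.3627, 0.2684, 0.044]
ee_rot: [3.141, -0.002, -1.495]
force: [0.5, -0.1, 1.1]
width: 0.0528
```

Emit:
arm_command(
  motion=[
    [[0,0,10],[0,0,0],0.6],
    [[0,0,6],[0,0,0],0.6],
    [[0,0,3.3],[0,0,0],0.6],
    [[0,0,0],[0,0,0],0.6],
    [[0,0,0],[0,0,0],0],
    [[0,0,0],[0,0,0],0],
    [[0,0,0],[0,0,0],0],
    [[0,0,0],[0,0,0],0],
    [[0,0,0],[0,0,0],0],
    [[0,0,0],[0,0,0],0],
    [[0,0,0],[0,0,0],0],
  ],
  newtons=40,
)

```text
t: 11.08
eef_pos: [0.3627, 0.269, 0.0252]
ee_rot: [-3.141, 0.0, -1.496]
force: [-0.9, -0.3, 2.1]
width: 0.0191
```

Emit:
arm_command(
  motion=[
    [[0,0,-20],[0,0,0],0],
    [[0,0,-35],[0,0,0],0],
    [[0,0,-38],[0,0,0],0],
    [[0,0,-37],[0,0,0],0],
    [[0,0,0],[0,0,7.09],0],
    [[0,0,0],[0,0,7.09],0],
    [[0,0,0],[0,0,7.09],0],
    [[0,0,0],[0,0,7.09],0],
    [[0,0,0],[0,0,7.09],0],
    [[0,0,0],[0,0,7.09],0],
    [[0,0,0],[0,0,7.09],0],
    [[0,0,0],[0,0,7.09],0],
    [[0,0,0],[0,0,7.09],0],
    [[0,0,0],[0,0,7.09],0],
    [[0,0,0],[0,0,0],0],
    [[0,0,0],[0,0,0],0],
  ],
)

```text
t: 12.42
eef_pos: [0.3625, 0.2687, 0.1549]
ee_rot: [-3.141, -0.0, -2.729]
force: [0.5, -0.2, -0.4]
width: 0.0188
```

Emit:
arm_command(
  motion=[
    [[-18,-24,0],[0,0,0],0],
    [[-21,-32,0],[0,0,0],0],
    [[-21,-32,0],[0,0,0],0],
    [[-21,-32,0],[0,0,0],0],
    [[-21,-32,0],[0,0,0],0],
    [[-18,-24,0],[0,0,0],0],
    [[-9,-12,0],[0,0,0],0],
    [[0,0,0],[0,0,0],0],
    [[0,0,0],[0,0,0],0],
    [[0,0,0],[0,0,0],0],
  ],
)

```text
t: 13.25
eef_pos: [0.5552, 0.1475, 0.1547]
ee_rot: [3.142, -0.001, -2.731]
force: [-0.7, -0.1, -1.0]
width: 0.0188
```

```bash
python3 - <<'E'
from h import *
im,C,s=snap("wrist","w8"); print(s["t"],s["eef_pos"],s["ee_rot"],s["width"],s["force"])
go((.5562,.1472,.11),-2.7336)
E
```

```text
13.25 [0.5552 0.1475 0.1547] [ 3.1415 -0.0009 -2.7311] 0.018829906784567793 [-0.6895 -0.0916 -0.9824]
shift [-0.9 -1.1 44.9] turn [ 0.01 -0.03  0.15]
```

View pics/w8.png

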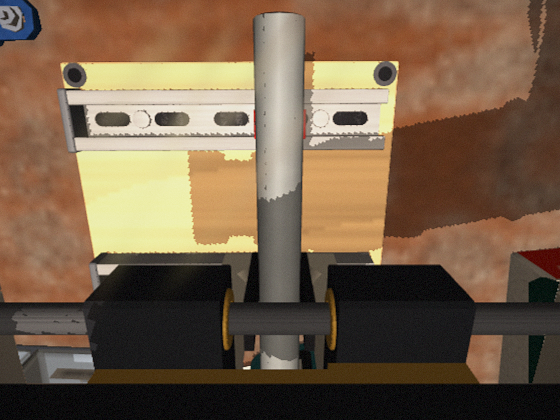

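Emit:
arm_command(
  motion=[
    [[-0.9,-0.5,20],[0,0,0],0],
    [[0,0,20],[0,0,0],0],
    [[0,0,10],[0,0,0],0],
    [[0,0,4],[0,0,0],0],
    [[0,0,4],[0,0,0],0],
    [[0,0,4],[0,0,0],0],
    [[0,0,0],[0,0,0],0],
    [[0,0,0],[0,0,0],0],
  ],
  newtons=60,
)

```text
t: 13.97
eef_pos: [0.557, 0.1477, 0.0936]
ee_rot: [-3.142, 0.001, -2.733]
force: [-0.6, -0.5, 0.3]
width: 0.0191
```

Emit:
arm_command(
  motion=[
    [[0,0,3],[0,0,0],0],
    [[0,0,3],[0,0,0],0],
    [[0,0,3],[0,0,0],0],
    [[0,0,0],[0,0,0],0],
  ],
)

```text
t: 14.3
eef_pos: [0.558, 0.1482, 0.0847]
ee_rot: [3.141, 0.003, -2.733]
force: [3.2, 1.3, 1.6]
width: 0.0182
```

Emit:
arm_command(
  motion=[
    [[0,0,3],[0,0,0],0],
    [[0,0,3],[0,0,0],0],
    [[0,0,0],[0,0,0],0],
  ],
)

```text
t: 14.55
eef_pos: [0.5568, 0.1475, 0.0782]
ee_rot: [-3.141, 0.0, -2.733]
force: [-1.0, 0.9, 4.8]
width: 0.0185
```

Emit:
arm_command(
  motion=[
    [[0,0,1.5],[0,0,0],0],
    [[0,0,1],[0,0,0],0],
    [[0,0,0],[0,0,0],0],
  ],
)

```text
t: 14.8
eef_pos: [0.5569, 0.1475, 0.0779]
ee_rot: [-3.141, 0.001, -2.732]
force: [-8.7, -0.1, 26.0]
width: 0.0183
```

```bash
python3 - <<'E'
from h import *
im,C,s=snap("wrist","w9");im2,C2,_=snap("scene","s9"); print(s["t"],s["eef_pos"],s["ee_rot"],s["width"],s["force"],s["moment"])
a=cv2.resize(im2[160:270,230:400],None,fx=4.5,fy=4.5,interpolation=cv2.INTER_CUBIC)
cv2.imwrite("pics/s9c.png",a)
E
```

```text
14.8 [0.5569 0.1475 0.0779] [-3.1411  0.0009 -2.7321] 0.018295267396033505 [-8.6999 -0.0961 26.0174] [ 0.0109  3.2053 -0.0836]
```

View pics/s9c.png

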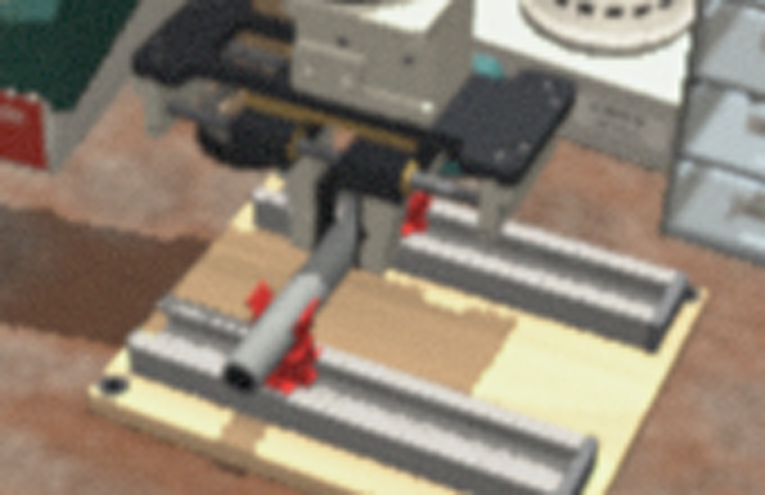

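Emit:
arm_command(
  motion=[
    [[0,0,-2.2],[0,0,0],0],
    [[0,0,0],[0,0,0],0],
    [[0,0,0],[0,0,0],0.5],
    [[0,0,0],[0,0,0],0.5],
    [[0,0,0],[0,0,0],0.5],
    [[0,0,-15],[0,0,0],0.5],
    [[0,0,-25],[0,0,0],0.5],
    [[0,0,-15],[0,0,0],0],
    [[-20,0,0],[0,0,0],0],
    [[-23,0,0],[0,0,0],0],
    [[0,0,0],[0,0,0],0],
    [[0,0,0],[0,0,0],0],
    [[0,0,0],[0,0,0],0],
    [[0,0,0],[0,0,0],0],
  ],
)

```text
t: 16.07
eef_pos: [0.5954, 0.1641, 0.1321]
ee_rot: [-3.142, -0.001, -2.733]
force: [0.4, 0.1, -0.3]
width: 0.0031
```

```bash
python3 - <<'E'
from h import *
im,C,s=snap("wrist","w10");im2,C2,_=snap("scene","s10"); print(s["t"],s["eef_pos"],s["ee_rot"],s["width"],s["force"])
a=cv2.resize(im2[180:270,230:370],None,fx=5,fy=5,interpolation=cv2.INTER_CUBIC)
cv2.imwrite("pics/s10c.png",a)
E
```

```text
16.0667 [0.5954 0.1641 0.1321] [-3.1415 -0.0015 -2.7332] 0.003145961111491414 [ 0.4277  0.1106 -0.3091]
```

View pics/w10.png

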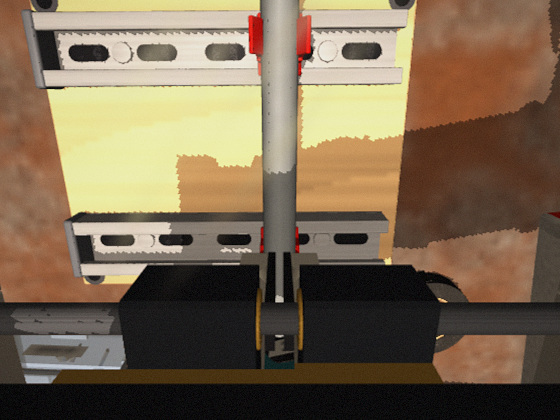

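Emit:
arm_command(
  motion=[
    [[0,0,15],[0,0,0],0],
    [[0,0,12],[0,0,0],0],
    [[0,0,5],[0,0,0],0],
    [[0,0,2],[0,0,0],0],
    [[0,0,2],[0,0,0],0],
    [[0,0,1.5],[0,0,0],0],
    [[0,0,0],[0,0,0],0],
  ],
)

```text
t: 16.75
eef_pos: [0.5964, 0.1647, 0.0955]
ee_rot: [3.142, 0.0, -2.733]
force: [-0.4, 0.6, -0.1]
width: 0.0005
```

Emit:
arm_command(
  motion=[
    [[0,0,1],[0,0,0],0],
    [[0,0,1],[0,0,0],0],
    [[0,0,0],[0,0,0],0],
  ],
)

```text
t: 17.0
eef_pos: [0.5967, 0.1646, 0.095]
ee_rot: [-3.141, 0.001, -2.732]
force: [-3.3, -1.3, 10.5]
width: 0.0005
```

Emit:
arm_command(
  motion=[
    [[0,0,-12],[0,0,0],0],
    [[0,0,-15],[0,0,0],0],
    [[28,0,0],[0,0,0],0],
    [[30,0,0],[0,0,0],0],
    [[26,0,0],[0,0,0],0],
    [[0,0,10],[0,0,0],0],
    [[0,0,9],[0,0,0],0],
    [[0,0,4],[0,0,0],0],
    [[0,0,2],[0,0,0],0],
    [[0,0,0],[0,0,0],0],
    [[0,0,0],[0,0,0],0],
  ],
)

```text
t: 17.92
eef_pos: [0.5198, 0.1314, 0.0952]
ee_rot: [-3.141, -0.001, -2.733]
force: [-1.1, -1.3, 2.6]
width: 0.0005
```

Emit:
arm_command(
  motion=[
    [[0,0,1],[0,0,0],0],
    [[0,0,0.5],[0,0,0],0],
    [[0,0,0],[0,0,0],0],
  ],
)

```text
t: 18.17
eef_pos: [0.5199, 0.1313, 0.0949]
ee_rot: [-3.141, 0.0, -2.732]
force: [-4.9, -1.3, 15.1]
width: 0.0004
```

Emit:
arm_command(
  motion=[
    [[0,0,-12],[0,0,0],0],
    [[0,0,-30],[0,0,0],0],
    [[0,0,-35],[0,0,0],0],
    [[-20,0,-35],[0,0,0],0],
    [[-20,0,-35],[0,0,0],0],
    [[-20,0,-25],[0,0,0],0],
    [[0,0,0],[0,0,0],0],
    [[0,0,0],[0,0,0],0],
    [[0,0,0],[0,0,0],0],
  ],
)

```text
t: 18.92
eef_pos: [0.574, 0.155, 0.2647]
ee_rot: [3.141, -0.002, -2.733]
force: [0.2, 0.3, -1.4]
width: 0.0003
```

```bash
python3 - <<'E'
from h import *
im,C,s=snap("wrist","w11");im2,C2,_=snap("scene","s11"); print(s["t"],s["eef_pos"],s["ee_rot"],s["width"],s["force"])
a=cv2.resize(im2[165:285,230:400],None,fx=3.3,fy=3.5,interpolation=cv2.INTER_CUBIC)
a=cv2.resize(im2[165:285,230:400],(420,296),interpolation=cv2.INTER_CUBIC); b=cv2.resize(im[0:300,130:500],(366,296),interpolation=cv2.INTER_AREA)
cv2.imwrite("pics/f.png",np.hstack([a,b]))
E
```

```text
18.9167 [0.574  0.155  0.2647] [ 3.1413 -0.0015 -2.7334] 0.00030094152816116144 [ 0.1848  0.2554 -1.3765]
```

View pics/f.png

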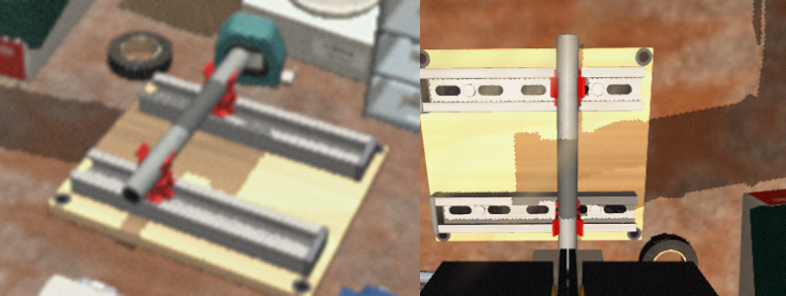

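```bash
python3 -c "
from station import arm
print(arm.job_done())"
```

```text
the job is handed in; nothing more can be done
None
```

The job is handed in at about 19 s of the 56 s allowed. The red clip is in the empty rail opposite the fixed clip, and the conduit is snapped into both clips.

**What I did:** I gripped the loose clip across its block and slid it into the open end of the rail with its foot under the lips, meeting almost no force. I then picked up the conduit at its middle, laid it across both clips and pressed it in. To finish, I pressed it again beside each clip with the closed fingers.

**Last checks:**
- **Snapped home:** With the fingers pressing down, the conduit's top stopped at 73 mm beside both clips (10 N at the fixed one, 15 N at the loose one), which is the fully home height.
- **Centring:** I measured the end past the loose clip at about 108 mm from the midpoint between the clips, where 110 mm is exact. The other end is seen past the fixed clip in the last scene picture but was not measured.
- **Force:** The highest force I read was about 26 N, when the conduit hit its stop.
- **Other things:** I kept clear of the tape roll, padlock and tape measure and felt no contact. I did not measure their positions again at the end.

**Small disagreement:** Before the conduit went on, the loose clip measured about 1.3 mm toward the rail's open end compared with the fixed clip. I left it, since the camera calibration is only good to about 2 mm. I did not measure that offset again afterwards.

I viewed 12 pictures, two over the budget of 10.

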